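# Slide the hot pot off the heat

### The arm

A 6-joint arm with a two-finger parallel gripper is mounted at the origin on the work surface. World frame = base frame: x ahead of the robot, y to its left, z up, the work surface at z = 0. Lengths are in m, angles in rad, forces in N, time in s.
With the tool pointing down it reaches from about 0.375 to 0.9 m from the base axis. Payload 3.1 kg.
Tool frame: the origin (TCP) lies between the finger pads; the fingertips stand 22 mm ahead of it and the grasp point (between the pads) lies 3 mm ahead of it (r.nose_length is the distance from the TCP to the fingertips, in m); z points along the fingers, y is the line along which they close (so a half turn about z gives the same grasp; the last joint's range is limited). The gripper opens to 85 mm and grips with 20 to 120 N. Pads are 22 mm wide; open, the fingers measure 114 mm over their backs; the gripper's body (76 mm by 85 mm) begins 54 mm behind the grasp point. The pads swing forward as they close: fully open they stand 13 mm farther back than shut.
Start: joints at [-1.466, 0.527, 1.433, -0, 1.181, -0.178], TCP at [0.174, -0.6, 0.23] pointing down, gripper open.
Joint ranges: [-3.08, 3.08], [-0.75, 2.2], [0.22, 2.44], [-1.43, 4.57], [0, 2.65], [-2.85, 2.85]. Speed limits (rad/s): [2.79, 2.79, 3.14, 3.14, 3.14, 3.14].

### API

Orientations are given as a rotation vector (axis times angle).
In Python, from station import get_state, viewer, sign_off, r gives the robot as it stands.
- The arm moves only by the tool send_rows, never from a script. Its argument "motion" is a list of rows, each an object with "claw": the gripper's target within -1 to 1 (fully open at 1, half-way at 0, shut at -1); "delta_pos": the shift along the tool's x, y, z scaled (see below), a list of three; "rotation": the turn, a rotation vector about the tool's x, y, z scaled (see below), a list of three. A call has 1 to 12 rows; each row shifts and turns the commanded pose from where the row before left it, along the tool's axes as they then stand; what a row does not reach is not made up. The controller multiplies each number of a shift by 100 mm and each number of a turn by 90 degrees. A row lasts 1/10 s, in which the tool goes at most 50 mm and 8.59 degrees, less where a joint would pass 70% of its speed; a pose out of reach is approached as far as the arm can. A call with a number of a shift or a turn outside -1 to 1 is refused whole. A call with a gripper value outside its range is refused whole. The fingers move at their own pace and stop on an object; "force" is the grip in N (left out, the last holds). Time passes only in rows, so rows that do not move let the fingers close. It gives the time, the measured TCP pose, the force, the opening and the grip force at its end, in the units of the state.
- get_state(): the state, without advancing time (a new reading comes with each control period).
- viewer.snapshot(name): name is "scene" or "top" or "wrist"; returns a dict with "img" (480x640x3 uint8, red, green, blue), "mtx" (3x3 intrinsics, pixels), "D" ([k1, k2, p1, p2, k3] as OpenCV has them; the pictures are not rectified), "position" and "rotation" of the camera in the world. Camera axes: x right, y down, z forward; pixel columns grow to the right and rows downward; lengths in m; the calibration is good to about 2 mm. A picture is of the moment at which its call begins. There is no depth.
- sign_off(): hands the job in; it is judged then, once.
The state is a dict: "t": time; "qpos": joint angles; "joint_velocities": joint speeds; "joint_torque": joint torques, N m; "position": TCP position; "tool_rot": TCP orientation; "force": force on the tool from outside, world axes, zero at the start; "ft_torque": the same for the moment, N m; "grip_width": finger opening in m; "gripper_force": force on a finger pad.
Only numpy, scipy, OpenCV 4.12 (cv2) and the standard library are available. Lean on these libraries where they do the work, as an engineer would, in place of code of your own. Each camera call takes 0.05 s, during which the arm holds its last target. There are 200 camera calls.

### The job

Slide the lidded pot with the orange handle across the black hotplate, from the red heating ring to the green ring, and leave it standing wholly inside the green ring. Keep it flat on the plate all the way: do not lift or tip it. Leave the black-handled pot and the blue oil can where they stand.

Things in the scene. Friction and masses are not known exactly. Their poses are not given: they have to be found in the camera images.
- pot_orange: Pot to slide: low round steel, loose, 0.45-0.9 kg, base 120 mm across, lid fixed on (one piece; lid 128 mm across, top at 56 mm). Over it an orange grip bar: 100 mm along the pot's x, 16 mm wide along its y, 20 mm tall, flat-sided, middle 105 mm above the underside; posts at x = +-46 mm leave 84 mm of bar free. Origin: centre of underside, z up. Starts in the red ring; bar can be pinched from above.
- green_ring: Goal place: flat green ring printed on the hotplate, 148 mm inner, 164 mm outer diameter. Origin: its centre, on the plate's top face, z up. The fixed hotplate (400 x 440 x 35 mm, smooth slippery black top) has three such rings in a triangle, 205 mm apart: red (holds the orange-handled pot), green (empty), white (holds the black-handled pot), in any order. The straight way red to green is free.
- pot_black: Bystander: loose pot of the same shape and size but with a black grip bar, standing in the white ring. Origin: centre of its underside, axes as for the other pot.
- oil_can: Bystander: loose blue oil can with a thin spout, 64 mm across, 135 mm high, on the bench to the left or right of the hotplate; a fixed red drill vice, 58 mm high, stands on the other side. Origin: centre of its underside.
Mind the look-alikes: they are no part of the job. What is shaped like the pot_orange but brown, purple or turquoise is not meant.

How it is judged:
At the end, for the whole second after the job is handed in: The orange-handled pot stands flat and still on the hotplate with its centre within 17 mm of the green ring's centre, let go; the black-handled pot and the oil can are within 20 mm of where they started (horizontal distance between pot_orange and green_ring below 0.017 m and z of pot_orange in the frame of green_ring between -0.004 and 0.004 m and angle between pot_orange's own z axis and vertical below 0.06 rad and linear speed of pot_orange below 0.02 m/s and distance of each of pot_black, oil_can from where it was at the start of the episode below 0.02 m); the robot touches nothing.
It fails at once if the orange-handled pot is lifted more than 10 mm off the plate (z of pot_orange in the frame of green_ring above 0.01 m).
It fails at once if the orange-handled pot is tipped more than 0.2 rad (angle between pot_orange's own z axis and vertical above 0.2 rad).
It fails at once if the black-handled pot is moved more than 20 mm (distance of pot_black from where it was at the start of the episode above 0.02 m).
It fails at once if the oil can is moved more than 20 mm (distance of oil_can from where it was at the start of the episode above 0.02 m).
It also fails if it takes over 34 s, if anything falls off the work surface, if the arm or the gripper's body presses on something with over 40 N, if the wrist force passes 120 N, or if a joint passes its speed limit or range.

## Working session

There is one attempt and no reset: what is moved stays moved. The work goes in short steps, Python scripts to look and compute and a tool call to move; the robot and the scene stay as the last step left them, time stands still between calls to the robot, and variables do not carry over. Pictures are saved under pics/ and viewed, at most 10 in all, crops included, and the job is handed in when it is done.

Besides the shell and the picture viewer there is one more tool, called after "Emit:" by a JSON object that holds its "method" and its "body", one argument or row to a line. send_rows: Moves the arm, as the interface text tells. Its arguments: {"type":"object","properties":{"motion":{"type":"array","items":{"type":"object","properties":{"claw":{"type":"number"},"delta_pos":{"type":"array","items":{"type":"number"}},"rotation":{"type":"array","items":{"type":"number"}}}}},"force":{"type":"number"}},"required":["motion"]}

```bash
mkdir -p pics; ls
python3 - <<'E'
from station import get_state, viewer, r
import cv2,json
s=get_state();print(s)
for n in("top","scene"):
    d=viewer.snapshot(n);cv2.imwrite(f"pics/{n}0.png",d["img"][:,:,::-1]);print(n,d["mtx"],d["D"],d["position"],d["rotation"])
E
```

```text
pics
{'t': 0.0, 'qpos': array([-1.46650290e+00,  5.28478167e-01,  1.43391565e+00,  5.10679365e-06,
        1.18138236e+00, -1.78497022e-01]), 'joint_velocities': array([ 0.00022122,  0.00030767, -0.00157786, -0.00336477,  0.00096185,
       -0.00149807]), 'joint_torque': array([-1.81052306e-03, -4.42357779e+01, -1.78023702e+01, -2.29249581e-04,
        8.24261428e-03,  1.01091572e-05]), 'position': array([ 0.17435275, -0.59943611,  0.228522  ]), 'tool_rot': array([-3.10808098e+00, -4.42417041e-01, -1.34544158e-04]), 'force': array([ 0.09256832,  0.01737052, -0.22129104]), 'ft_torque': array([-0.03185758, -0.00730524, -0.02393111]), 'gripper_force': 0.0, 'grip_width': 0.08527341434939532}
top [[536.57769524   0.         318.02135313]
 [  0.         536.57769524 236.71675146]
 [  0.           0.           1.        ]] [0.026491 0.       0.       0.       0.      ] [0.56103234 0.06160783 1.31200272] [-2.16607394  2.22072663 -0.07682266]
scene [[579.07669391   0.         327.929847  ]
 [  0.         579.07669391 230.17047205]
 [  0.           0.           1.        ]] [-0.06374801  0.          0.          0.          0.        ] [ 1.38540177 -0.23701797  1.16397703] [-2.13985927 -1.45572869  0.48545972]
```

View pics/top0.png

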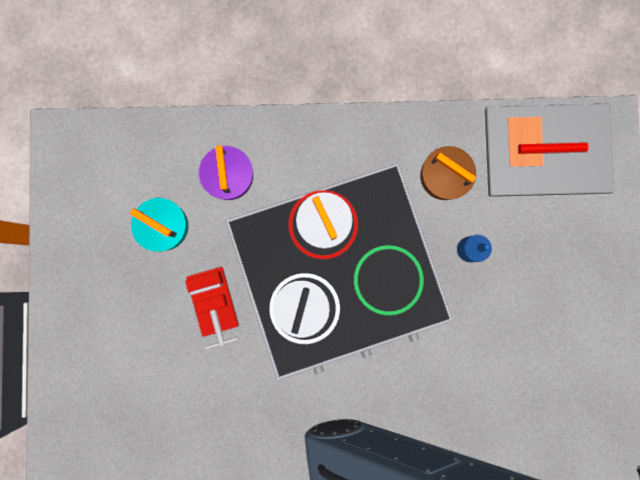

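View pics/scene0.png

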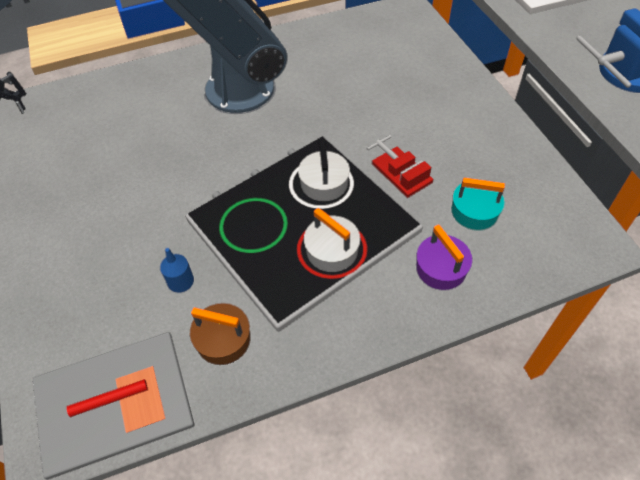

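The top view shows the white orange-barred pot at about (325,217), the empty green ring at (389,280), the black pot at (303,308) and the oil can at (475,248). The scene view shows the same layout, with the bar at (332,224) and the green ring at (253,225).

```bash
cat > h.py <<'E'
import numpy as np,cv2
from scipy.spatial.transform import Rotation as R
from station import get_state, viewer
def ray(d,uv,z):
    p=cv2.undistortPoints(np.array(uv,float).reshape(-1,1,2),d["mtx"],np.array(d["D"]))[:,0]
    rot=np.array(d["rotation"]); M=R.from_rotvec(rot.ravel()).as_matrix() if rot.size==3 else rot
    v=np.c_[p,np.ones(len(p))]@M.T; c=np.array(d["position"])
    return (c+v*((z-c[2])/v[:,2])[:,None])[:,:2]
def mask(d,col):
    h=cv2.cvtColor(d["img"],cv2.COLOR_RGB2HSV)
    lo,hi={"orange":((12,180,140),(24,255,255)),"green":((60,100,80),(85,255,255)),"blue":((100,120,40),(120,255,255))}[col]
    return cv2.inRange(h,lo,hi)
def blobs(m,amin=60):
    return [c[:,0] for c in cv2.findContours(m,cv2.RETR_EXTERNAL,cv2.CHAIN_APPROX_NONE)[0] if cv2.contourArea(c)>amin]
def green(d):
    b=blobs(mask(d,"green")); c=max(b,key=len); P=ray(d,c,.035)
    (x,y),ra=cv2.minEnclosingCircle(P.astype(np.float32)); A=np.c_[2*P,np.ones(len(P))]
    s=np.linalg.lstsq(A,(P**2).sum(1),rcond=None)[0]; return s[:2],np.sqrt(s[2]+s[:2]@s[:2])
def bar(d,near,z=.150):
    b=min(blobs(mask(d,"orange")),key=lambda c:np.hypot(*(c.mean(0)-near)))
    P=ray(d,b,z); (c,s,a)=cv2.minAreaRect((P*1000).astype(np.float32))
    bx=cv2.boxPoints((c,s,a)); e=[bx[1]-bx[0],bx[2]-bx[1]]; e=max(e,key=np.linalg.norm)
    return np.array(c)/1000,np.array(s),np.degrees(np.arctan2(e[1],e[0]))%180
E
python3 - <<'E'
from h import *
for n,near in(("top",(325,217)),("scene",(332,224))):
    d=viewer.snapshot(n);print(n,"green",green(d),"bar@.15",bar(d,near),"bar@.14",bar(d,near,.14)[0])
s=get_state();print(R.from_rotvec(s["tool_rot"]).as_matrix().round(3),s["position"])
E
```

```text
top green (array([ 0.53419941, -0.11343858]), np.float64(0.08258934240101479)) bar@.15 (array([0.67525677, 0.0368946 ]), array([97.60837555, 13.61571407]), np.float32(24.137722)) bar@.14 [0.67623969 0.03668192]
scene green (array([ 0.53388249, -0.11460861]), np.float64(0.08226518011047024)) bar@.15 (array([0.68035486, 0.03334891]), array([103.89393616,  22.52194214]), np.float32(24.419426)) bar@.14 [0.67340155 0.0360153 ]
[[ 0.96   0.279 -0.   ]
 [ 0.279 -0.96   0.001]
 [ 0.    -0.001 -1.   ]] [ 0.1743792  -0.59974652  0.22890806]
```

Emit:
{"method": "send_rows", "body": {
  "motion": [
    {"claw": 1,"delta_pos": [0,0,0],"rotation": [0,0,-0.09]},
    {"claw": 1,"delta_pos": [0.36,-0.19,0],"rotation": [0,0,0]},
    {"claw": 1,"delta_pos": [0.36,-0.19,0],"rotation": [0,0,0]},
    {"claw": 1,"delta_pos": [0.36,-0.19,0],"rotation": [0,0,0]},
    {"claw": 1,"delta_pos": [0.36,-0.19,0],"rotation": [0,0,0]},
    {"claw": 1,"delta_pos": [0.36,-0.19,0],"rotation": [0,0,0]},
    {"claw": 1,"delta_pos": [0.36,-0.19,0],"rotation": [0,0,0]},
    {"claw": 1,"delta_pos": [0.36,-0.19,0],"rotation": [0,0,0]},
    {"claw": 1,"delta_pos": [0.36,-0.19,0],"rotation": [0,0,0]},
    {"claw": 1,"delta_pos": [0.36,-0.19,0],"rotation": [0,0,0]},
    {"claw": 1,"delta_pos": [0.36,-0.19,0],"rotation": [0,0,0]}
  ],
  "force": 40
}}

```text
t: 1.3
position: [0.4251, -0.2774, 0.2295]
tool_rot: [-3.071, -0.661, -0.0]
force: [0.9, -0.3, 0.3]
grip_width: 0.0852
gripper_force: 0.0
```

Emit:
{"method": "send_rows", "body": {
  "motion": [
    {"claw": 1,"delta_pos": [0.36,-0.19,0],"rotation": [0,0,0]},
    {"claw": 1,"delta_pos": [0.36,-0.19,0],"rotation": [0,0,0]},
    {"claw": 1,"delta_pos": [0.36,-0.19,0],"rotation": [0,0,0]},
    {"claw": 1,"delta_pos": [0.36,-0.19,0],"rotation": [0,0,0]},
    {"claw": 1,"delta_pos": [0.36,-0.19,0],"rotation": [0,0,0]},
    {"claw": 1,"delta_pos": [0.36,-0.19,0],"rotation": [0,0,0]},
    {"claw": 1,"delta_pos": [0.36,-0.19,0],"rotation": [0,0,0]},
    {"claw": 1,"delta_pos": [0.36,-0.19,0],"rotation": [0,0,0]},
    {"claw": 1,"delta_pos": [0.2,-0.1,0],"rotation": [0,0,0]},
    {"claw": 1,"delta_pos": [0.1,-0.05,0],"rotation": [0,0,0]},
    {"claw": 1,"delta_pos": [0,0,0],"rotation": [0,0,0]},
    {"claw": 1,"delta_pos": [0,0,0],"rotation": [0,0,0]}
  ]
}}

```text
t: 2.5
position: [0.6446, 0.0035, 0.2292]
tool_rot: [3.071, 0.661, -0.002]
force: [0.4, 0.4, 0.3]
grip_width: 0.0853
gripper_force: 0.0
```

```bash
cat > rel.py <<'E'
import sys
from h import *
t=np.array([float(a) for a in sys.argv[1:4]]);s=get_state();M=R.from_rotvec(s["tool_rot"]).as_matrix()
print(s["t"],s["position"],s["force"],s["grip_width"],s["gripper_force"],"yaw",np.degrees(np.arctan2(M[1,0],M[0,0])),"zaxis",M[:,2],"delta tool units",(M.T@(t-s["position"])*10).round(3))
E
python3 rel.py .675 .036 .143
python3 - <<'E'
from h import *
d=viewer.snapshot("wrist");cv2.imwrite("pics/w1.png",d["img"][:,:,::-1])
E
```

```text
2.5 [0.64459951 0.00350777 0.22919337] [0.43737604 0.35494798 0.34438664] 0.08530032962848798 0.0 yaw 24.28270252137217 zaxis [-1.47746718e-03 -4.55356352e-04 -9.99998805e-01] delta tool units [ 0.412 -0.171  0.861]
```

View pics/w1.png

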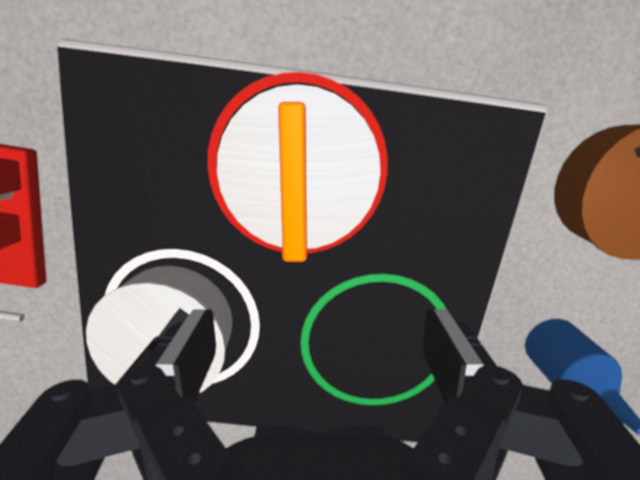

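The wrist view shows the bar at about (292,180), aligned with the tool x axis, and the green ring at (375,340). Nothing stands in the way of the descent.

Emit:
{"method": "send_rows", "body": {
  "motion": [
    {"claw": 1,"delta_pos": [0.2,-0.085,0],"rotation": [0,0,0]},
    {"claw": 1,"delta_pos": [0.21,-0.085,0],"rotation": [0,0,0]},
    {"claw": 1,"delta_pos": [0,0,0],"rotation": [0,0,0]},
    {"claw": 1,"delta_pos": [0,0,0.2],"rotation": [0,0,0]},
    {"claw": 1,"delta_pos": [0,0,0.2],"rotation": [0,0,0]},
    {"claw": 1,"delta_pos": [0,0,0.2],"rotation": [0,0,0]},
    {"claw": 1,"delta_pos": [0,0,0.15],"rotation": [0,0,0]},
    {"claw": 1,"delta_pos": [0,0,0.11],"rotation": [0,0,0]},
    {"claw": 1,"delta_pos": [0,0,0],"rotation": [0,0,0]},
    {"claw": 1,"delta_pos": [0,0,0],"rotation": [0,0,0]}
  ]
}}

```text
t: 3.55
position: [0.676, 0.0362, 0.1439]
tool_rot: [3.071, 0.661, 0.001]
force: [0.3, 0.2, 0.1]
grip_width: 0.0853
gripper_force: 0.0
```

```bash
python3 rel.py .675 .036 .143
python3 - <<'E'
from h import *
d=viewer.snapshot("wrist");cv2.imwrite("pics/w2.png",d["img"][:,:,::-1])
E
```

```text
3.55 [0.67601352 0.03623821 0.14388465] [0.27618656 0.16342971 0.12848008] 0.08525134731723384 0.0 yaw 24.283238672530803 zaxis [ 5.15584399e-04 -1.51196621e-04 -9.99999856e-01] delta tool units [-0.01  -0.002  0.009]
```

View pics/w2.png

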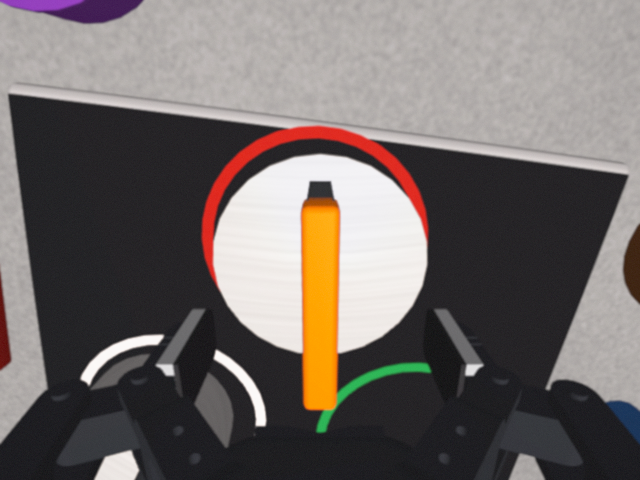

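The bar sits at column 320, midway between the pads (about 190 and 455). I'll close gently.

Emit:
{"method": "send_rows", "body": {
  "motion": [
    {"claw": -1,"delta_pos": [0,0,0],"rotation": [0,0,0]},
    {"claw": -1,"delta_pos": [0,0,0],"rotation": [0,0,0]},
    {"claw": -1,"delta_pos": [0,0,0],"rotation": [0,0,0]},
    {"claw": -1,"delta_pos": [0,0,0],"rotation": [0,0,0]},
    {"claw": -1,"delta_pos": [0,0,0],"rotation": [0,0,0]},
    {"claw": -1,"delta_pos": [0,0,0],"rotation": [0,0,0]},
    {"claw": -1,"delta_pos": [0,0,0],"rotation": [0,0,0]},
    {"claw": -1,"delta_pos": [0,0,0],"rotation": [0,0,0]},
    {"claw": -1,"delta_pos": [0,0,0],"rotation": [0,0,0]},
    {"claw": -1,"delta_pos": [0,0,0],"rotation": [0,0,0]}
  ],
  "force": 30
}}

```text
t: 4.6
position: [0.6761, 0.0364, 0.1437]
tool_rot: [3.071, 0.661, 0.001]
force: [1.2, -1.2, 1.0]
grip_width: 0.0147
gripper_force: 33.1
```

```bash
python3 rel.py .534 -.114 .1439
python3 - <<'E'
from h import *
for n,near in(("scene",(332,224)),("top",(325,217))):
    d=viewer.snapshot(n)
    try: print(n,bar(d,near),bar(d,near,.14)[0])
    except Exception as e: print(e)
E
```

```text
4.6 [0.67609573 0.03641737 0.14372322] [ 1.21766144 -1.18387573  1.00142516] 0.014660753037975588 33.139187693595886 yaw 24.302488773029967 zaxis [ 7.58110285e-04 -3.18247859e-04 -9.99999662e-01] delta tool units [-1.914  0.786 -0.002]
scene (array([0.70326813, 0.04318467]), array([51.26040649, 19.86922455]), np.float32(21.598331)) [0.69654089 0.04594809]
top (array([0.78977228, 0.25944348]), array([96.22033691, 15.37868881]), np.float32(4.401081)) [0.79174084 0.261146  ]
```

Emit:
{"method": "send_rows", "body": {
  "motion": [
    {"claw": -1,"delta_pos": [-0.03,0.012,0],"rotation": [0,0,0]},
    {"claw": -1,"delta_pos": [-0.07,0.029,0],"rotation": [0,0,0]},
    {"claw": -1,"delta_pos": [-0.1,0.041,0],"rotation": [0,0,0]},
    {"claw": -1,"delta_pos": [-0.1,0.041,0],"rotation": [0,0,0]},
    {"claw": -1,"delta_pos": [-0.1,0.041,0],"rotation": [0,0,0]},
    {"claw": -1,"delta_pos": [-0.1,0.041,0],"rotation": [0,0,0]},
    {"claw": -1,"delta_pos": [-0.1,0.041,0],"rotation": [0,0,0]},
    {"claw": -1,"delta_pos": [-0.1,0.041,0],"rotation": [0,0,0]},
    {"claw": -1,"delta_pos": [-0.1,0.041,0],"rotation": [0,0,0]},
    {"claw": -1,"delta_pos": [-0.1,0.041,0],"rotation": [0,0,0]},
    {"claw": -1,"delta_pos": [-0.05,0.021,0],"rotation": [0,0,0]},
    {"claw": -1,"delta_pos": [0,0,0],"rotation": [0,0,0]}
  ]
}}

```text
t: 5.9
position: [0.604, -0.0394, 0.1437]
tool_rot: [3.07, 0.661, -0.004]
force: [-0.5, -1.6, 4.4]
grip_width: 0.0147
gripper_force: 33.5
```

```bash
python3 rel.py .534 -.114 .1437
```

```text
5.9 [ 0.60401309 -0.03935849  0.1436754 ] [-0.5342768  -1.62185408  4.36567356] 0.014722784458202446 33.53136420249939 yaw 24.29149895970187 zaxis [-0.00213272 -0.00144291 -0.99999668] delta tool units [-0.945  0.392  0.002]
```

Emit:
{"method": "send_rows", "body": {
  "motion": [
    {"claw": -1,"delta_pos": [-0.05,0.021,0],"rotation": [0,0,0]},
    {"claw": -1,"delta_pos": [-0.1,0.041,0],"rotation": [0,0,0]},
    {"claw": -1,"delta_pos": [-0.1,0.041,0],"rotation": [0,0,0]},
    {"claw": -1,"delta_pos": [-0.1,0.041,0],"rotation": [0,0,0]},
    {"claw": -1,"delta_pos": [-0.1,0.042,0],"rotation": [0,0,0]},
    {"claw": -1,"delta_pos": [-0.1,0.042,0],"rotation": [0,0,0]},
    {"claw": -1,"delta_pos": [-0.1,0.042,0],"rotation": [0,0,0]},
    {"claw": -1,"delta_pos": [-0.1,0.042,0],"rotation": [0,0,0]},
    {"claw": -1,"delta_pos": [-0.1,0.042,0],"rotation": [0,0,0]},
    {"claw": -1,"delta_pos": [-0.08,0.035,0],"rotation": [0,0,0]},
    {"claw": -1,"delta_pos": [-0.015,0.005,0],"rotation": [0,0,0]},
    {"claw": -1,"delta_pos": [0,0,0],"rotation": [0,0,0]}
  ]
}}

```text
t: 7.1
position: [0.5344, -0.1137, 0.1436]
tool_rot: [3.071, 0.661, -0.002]
force: [1.3, 1.5, 6.1]
grip_width: 0.0146
gripper_force: 33.6
```

```bash
python3 rel.py .535 -.114 .1437
python3 - <<'E'
from h import *
d=viewer.snapshot("scene");cv2.imwrite("pics/s3.png",cv2.resize(d["img"][100:340,120:440,::-1],None,fx=2,fy=2))
E
```

```text
7.1 [ 0.53437963 -0.11366208  0.14360446] [1.34713606 1.46499154 6.12569353] 0.014554196415615195 33.640336990356445 yaw 24.29007416591946 zaxis [-1.42793921e-03 -6.85754532e-04 -9.99998745e-01] delta tool units [ 0.004  0.006 -0.001]
```

View pics/s3.png

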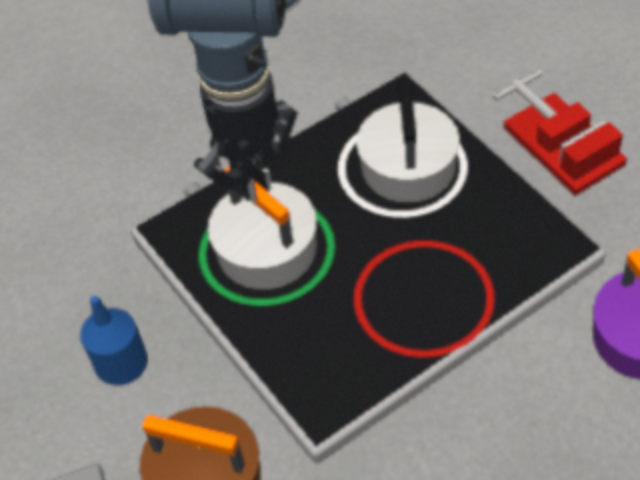

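The pot is inside the green ring (crop centre about (265,245)); the other objects haven't moved. Now release and rise.

Emit:
{"method": "send_rows", "body": {
  "motion": [
    {"claw": -0.3,"delta_pos": [0,0,0],"rotation": [0,0,0]},
    {"claw": 0.2,"delta_pos": [0,0,0],"rotation": [0,0,0]},
    {"claw": 0.5,"delta_pos": [0,0,0],"rotation": [0,0,0]},
    {"claw": 0.5,"delta_pos": [0,0,0],"rotation": [0,0,0]},
    {"claw": 0.5,"delta_pos": [0,0,0],"rotation": [0,0,0]},
    {"claw": 0.5,"delta_pos": [0,0,0],"rotation": [0,0,0]},
    {"claw": 0.5,"delta_pos": [0,0,0],"rotation": [0,0,0]}
  ]
}}

```text
t: 7.85
position: [0.5353, -0.1128, 0.1435]
tool_rot: [-3.071, -0.661, 0.0]
force: [-0.7, -0.2, 0.6]
grip_width: 0.064
gripper_force: 0.0
```

Emit:
{"method": "send_rows", "body": {
  "motion": [
    {"claw": 0.5,"delta_pos": [0,0,-0.05],"rotation": [0,0,0]},
    {"claw": 0.5,"delta_pos": [0,0,-0.15],"rotation": [0,0,0]},
    {"claw": 0.5,"delta_pos": [0,0,-0.2],"rotation": [0,0,0]},
    {"claw": 0.5,"delta_pos": [0,0,-0.2],"rotation": [0,0,0]},
    {"claw": 0.5,"delta_pos": [0,0,-0.2],"rotation": [0,0,0]},
    {"claw": 0.5,"delta_pos": [0,0,-0.2],"rotation": [0,0,0]},
    {"claw": 0.5,"delta_pos": [-0.2,0,-0.1],"rotation": [0,0,0]},
    {"claw": 0.5,"delta_pos": [-0.2,0,0],"rotation": [0,0,0]},
    {"claw": 0.5,"delta_pos": [0,0,0],"rotation": [0,0,0]},
    {"claw": 0.5,"delta_pos": [0,0,0],"rotation": [0,0,0]},
    {"claw": 0.5,"delta_pos": [0,0,0],"rotation": [0,0,0]}
  ]
}}

```text
t: 8.95
position: [0.4995, -0.1292, 0.2536]
tool_rot: [3.071, 0.661, 0.001]
force: [0.0, -0.2, 1.4]
grip_width: 0.064
gripper_force: 0.0
```

```bash
python3 rel.py .535 -.114 .1437
python3 - <<'E'
from h import *
d=viewer.snapshot("scene");print(bar(d,(252,200)),bar(d,(252,200),.14)[0])
cv2.imwrite("pics/s4.png",cv2.resize(d["img"][100:340,120:440,::-1],None,fx=2,fy=2))
E
```

```text
8.95 [ 0.4995286  -0.12917506  0.25356969] [ 0.01208003 -0.23077463  1.37476498] 0.06398030732186044 0.0 yaw 24.310081413462175 zaxis [ 6.33552665e-04  2.69807812e-07 -9.99999799e-01] delta tool units [0.385 0.007 1.099]
(array([ 0.54082849, -0.1144715 ]), array([105.84985352,  21.62316895]), np.float32(24.69325)) [ 0.53249921 -0.11326291]
```

View pics/s4.png

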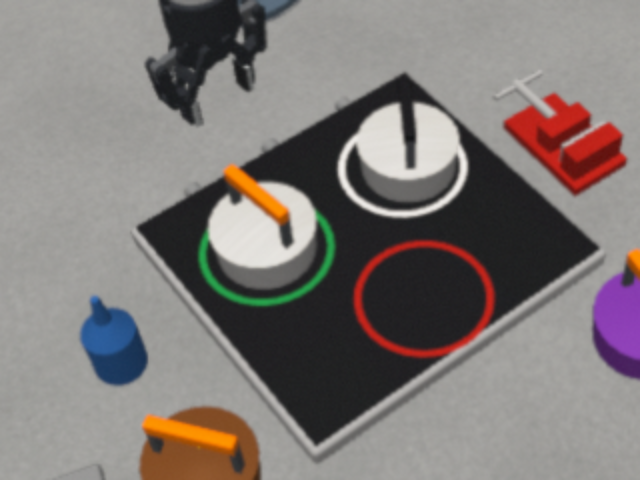

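The pot stands released and flat in the green ring, its bar at about (257,195) in the crop. The black pot and the oil can are unmoved, and the gripper is clear.

```bash
python3 -c "
from station import sign_off
print(sign_off())"
```

```text
the job is handed in; nothing more can be done
None
```

The orange-handled pot was slid to the green ring and let go, with its centre measured about 2 mm from the ring's centre; I saw no movement of the black-handled pot or the oil can, and the job was handed in at about 9 s (no verdict returned).

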